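Stand the stock flasks in the warming pots and set the thermostat

ROBOT

A 7-joint arm with a two-finger parallel gripper is mounted at the origin on the work surface. World frame = base frame: x ahead of the robot, y to its left, z up, the work surface at z = 0. Lengths are in m, angles in degrees, forces in N, time in s.
With the tool pointing down it reaches from about 0.425 to 0.875 m from the base axis. Payload 9.9 kg.
Tool frame: the origin (TCP) lies midway between the tips of the shut fingers; the grasp point (between the pads) lies robot.tcp_to_grasp behind it (robot.tcp_to_grasp is the distance from the TCP to the grasp point, in m); z points along the fingers, y is the line along which they close (so a half turn about z gives the same grasp; the last joint's range is limited). The gripper opens to 85 mm and grips with 20 to 120 N. Pads are 22 mm wide; open, the fingers measure 114 mm over their backs; the gripper's body (76 mm by 85 mm) begins 54 mm behind the grasp point. The pads swing forward as they close: fully open they stand 13 mm farther back than shut.
Start: joints at [69.339, 32.985, 1.427, 82.34, -0.859, 64.687, -3.237], TCP at [0.184, -0.649, 0.231] pointing down, gripper open.
Joint ranges: [-157.87, 157.87], [-19.46, 123.44], [-87.15, 90], [11.01, 140.99], [-62.26, 242.26], [9.8, 113.94], [-161.44, 161.44]. Speed limits (degrees/s): [127.2, 127.2, 172.46, 172.46, 180, 180, 180].

INTERFACE

Orientations are given as a 3x3 rotation matrix whose columns are the frame's x, y, z axes.
In Python, from station import robot, eyes, close_job gives the robot as it stands.
- The arm moves only by the tool servo_tool, never from a script. Its argument "moves" is a list of rows, each a list of 7 numbers: the finger opening in mm, from 0 to 85.4, then the shift along the world's x, y, z scaled (see below), then the turn, a rotation vector about the world's x, y, z scaled (see below). In form: [[claw, dx, dy, dz, rx, ry, rz], ...]. A call has 1 to 5 rows; each row shifts and turns the commanded pose from where the row before left it; what a row does not reach is not made up. The controller multiplies each number of a shift by 0.3 m and each number of a turn by 0.5 rad. A row lasts 1/12 s, in which the tool goes at most 41.7 mm and 7.16 degrees, less where a joint would pass 70% of its speed; a pose out of reach is approached as far as the arm can. A call with a number of a shift or a turn outside -1 to 1 is refused whole. A call with a gripper value outside its range is refused whole. The fingers move at their own pace and stop on an object; "force" is the grip in N (left out, the last holds). Time passes only in rows, so rows that do not move let the fingers close. It gives the time, the measured TCP pose, the force, the opening and the grip force at its end, in the units of the state.
- robot.state(): the state, without advancing time (a new reading comes with each control period).
- eyes.capture(name): name is "scene" or "top"; returns a dict with "frame" (400x640x3 uint8, red, green, blue), "K" (3x3 intrinsics, pixels), "k1" (the pictures are not rectified: a ray, as slopes to the right and down, at radius r is drawn at 1 + k1 r^2 times it, then the intrinsics apply), "rvec" (rotation vector, rad) and "tvec" (3), from world to camera coordinates, as OpenCV has them. Camera axes: x right, y down, z forward; pixel columns grow to the right and rows downward; lengths in m; the calibration is good to about 2 mm. A picture is of the moment at which its call begins. There is no depth.
- close_job(): hands the job in; it is judged then, once.
The state is a dict: "time_s": time; "joint_pos": joint angles; "dq": joint speeds; "effort": joint torques, N m; "tool_pos": TCP position; "eef_rot": TCP orientation; "wrist_force": force on the tool from outside, world axes, zero at the start; "torque": the same for the moment, N m; "gripper_width": opening from 0.0 (shut) to 1.0 (fully open); "gripper_force": force on a finger pad.
Only numpy, scipy, OpenCV 4.12 (cv2) and the standard library are available. Lean on these libraries where they do the work, as an engineer would, in place of code of your own. Each camera call takes 0.05 s, during which the arm holds its last target. There are 200 camera calls.

TASK

Warm the two stock solutions: lower the big round flask gently into the wide warming pot and the small round flask into the narrow one, so that each stands upright on the pot's bottom - they are glass and full, so set them down, do not drop or bump them. Once both are in, turn the thermostat's dial clockwise until its pointer line meets the one long, broad mark on the scale. Leave everything else on the counter where it is.

Things in the scene. Friction and masses are not known exactly. Their poses are not given: they have to be found in the camera images.
- flask_large: Big round flask of amber glass, loose, about 0.35 kg, standing upright: a ball-shaped bulb 84 mm across that ends 75 mm up, then a straight round neck 28 mm across, 155 mm tall in all. Flat foot 50 mm across. Origin at the centre of the underside, z up.
- flask_small: Small round flask of amber glass, loose, about 0.2 kg, standing upright: a ball-shaped bulb 64 mm across that ends 56 mm up, then a straight round neck 24 mm across, 125 mm tall in all. Flat foot 38 mm across. Origin at the centre of the underside, z up.
- pot_wide: Wide warming pot, fixed: an open upright round steel pot in a grey jacket, inside 106 mm across, outside 124 mm, rim 125 mm above the counter, inner floor 12 mm above its origin. Origin at the centre of the underside, z up.
- pot_narrow: Narrow warming pot, fixed: an open upright round steel pot in a grey jacket, inside 80 mm across, outside 98 mm, rim 100 mm above the counter, inner floor 12 mm above its origin. Origin at the centre of the underside, z up.
- controller: Thermostat box, fixed: grey, 130 x 130 mm, 55 mm high, with the dial and a white scale of ten marks 30 degrees apart on its top. Origin at the centre of the underside.
- dial (a joint): Angle of the thermostat dial (rad), 0 at the first mark, growing as it turns clockwise seen from above, stop at 4.71. The long broad mark is the sixth, at 2.618. The dial is a round black fluted knob 52 mm across and 29 mm high on a flat skirt 76 mm across, with a white pointer line from its axis outwards; upright axis over the middle of the box. It stays where it is left.
- dial_grip (a point): Point on the dial's axis 79 mm above the counter, at the height to grip; the knob's top is 11 mm higher, the skirt's top 18 mm lower.
- dial_mark (a point): Outer end of the long broad mark, on the top of the thermostat box, 61 mm from the dial's axis.
- bottle: Bystander: straight brown glass bottle with a black cap, loose, 64 mm across, 180 mm tall. Origin at the centre of the underside.
- reel: Bystander: white plastic film reel, loose, two flanges 90 mm across on a core, 50 mm tall. Origin at the centre of the underside.
- squeegee: Bystander: grey rubber squeegee block with a rib on top, loose, 130 mm (its x) by 45 mm, 50 mm tall. Origin at the centre of the underside.
- stopper: Bystander: amber glass bottle stopper, loose, 60 mm across, 60 mm tall. Origin at the centre of the underside.
- lamp_housing: Bystander: chrome enlarger lamp housing, loose, 135 mm across, 190 mm tall. Origin at the centre of the underside.
- beaker: Bystander: empty glass beaker, loose, 90 mm across, 120 mm tall. Origin at the centre of the underside.
- tongs: Bystander: steel print tongs lying flat, loose, 220 mm long (its x), 40 mm wide, 15 mm high. Origin under its middle.
Things that resemble listed ones, but are neither listed nor needed, are in the scene too. Leave any turquoise look-alike of the pot_wide alone. Leave any green look-alike of the flask_large alone.

How it is judged:
By the outcome, as a careful person would: the job done as asked, in the order asked, and still so for the second after the job is handed in, with the robot touching nothing.
It also fails if it takes over 72 s, if anything falls off the work surface, if the arm or the gripper's body presses on something with over 40 N, if the wrist force passes 120 N, or if a joint passes its speed limit or range.

## Working session

There is one attempt and no reset: what is moved stays moved. The work goes in short steps, Python scripts to look and compute and a tool call to move; the robot and the scene stay as the last step left them, time stands still between calls to the robot, and variables do not carry over. Pictures are saved under pics/ and viewed, at most 10 in all, crops included, and the job is handed in when it is done.

Besides the shell and the picture viewer there is one more tool, called after "Request:" as name([rows], argument=value, ...), one row to a line, values as JSON. servo_tool: Moves the arm, as the interface text tells. Shifts and turns lie within -1 to 1; 1 stands for 0.3 m of shift or 0.5 rad of turn. Its arguments: {"type":"object","properties":{"moves":{"type":"array"},"force":{"type":"number"}},"required":["moves"]}

```bash
mkdir -p pics; cat > h.py <<'E'
import numpy as np, cv2
from station import robot, eyes, close_job
def cap(n):
    c=eyes.capture(n); c['R']=cv2.Rodrigues(np.array(c['rvec'],float))[0]; c['t']=np.array(c['tvec'],float).ravel(); c['K']=np.array(c['K'],float); return c
def ray(c,u,v):
    K=c['K']; d=np.array([(u-K[0,2])/K[0,0],(v-K[1,2])/K[1,1]]); s=d.copy()
    for _ in range(30): s=d/(1+c['k1']*(s@s))
    o=-c['R'].T@c['t']; r=c['R'].T@np.array([s[0],s[1],1]); return o,r/np.linalg.norm(r)
def onz(c,u,v,z):
    o,r=ray(c,u,v); return o+r*(z-o[2])/r[2]
def proj(c,p):
    q=c['R']@np.array(p,float)+c['t']; s=q[:2]/q[2]; s=s*(1+c['k1']*(s@s)); return c['K'][:2,:2]@s+c['K'][:2,2]
def tri(c1,p1,c2,p2):
    o1,r1=ray(c1,*p1);o2,r2=ray(c2,*p2)
    A=np.stack([r1,-r2],1); s=np.linalg.lstsq(A,o2-o1,rcond=None)[0]
    a=o1+s[0]*r1;b=o2+s[1]*r2; return (a+b)/2,np.linalg.norm(a-b)
E
python3 - <<'E'
from h import *
for n in('scene','top'):
    c=cap(n); cv2.imwrite(f'pics/{n}0.png',c['frame'][:,:,::-1]); print(n,-c['R'].T@c['t'],c['R'][2],c['k1'])
s=robot.state(); print(s['time_s'],s['tool_pos'],s['eef_rot'],s['wrist_force'],s['gripper_width'],robot.tcp_to_grasp)
E
```

```text
scene [ 1.45464973 -0.53863218  1.07539355] [-0.61541518  0.36147838 -0.70042668] -0.10403617597110809
top [ 0.45433981 -0.03012176  1.31077051] [ 8.38110722e-02  8.03755805e-04 -9.96481339e-01] -0.01073189449213536
0.1 [ 0.18437518 -0.64889512  0.23052698] [[ 9.61929695e-01  2.73296612e-01 -4.72512088e-04]
 [ 2.73297015e-01 -9.61928580e-01  1.46548935e-03]
 [-5.40096088e-05 -1.53883387e-03 -9.99998815e-01]] [ 0.7012087  -0.26965156 -0.24416471] 1.0028749922313531 0.0187
```

View pics/scene0.png

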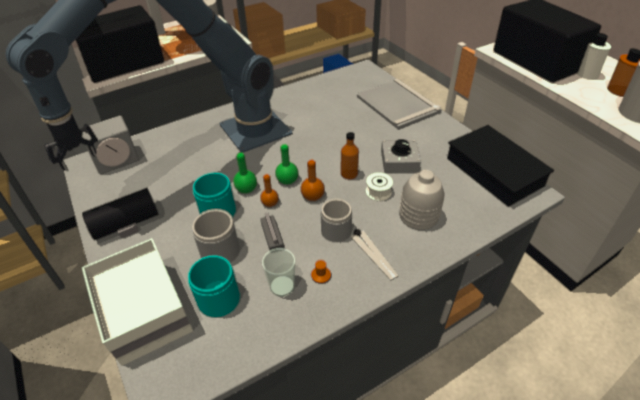

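View pics/top0.png

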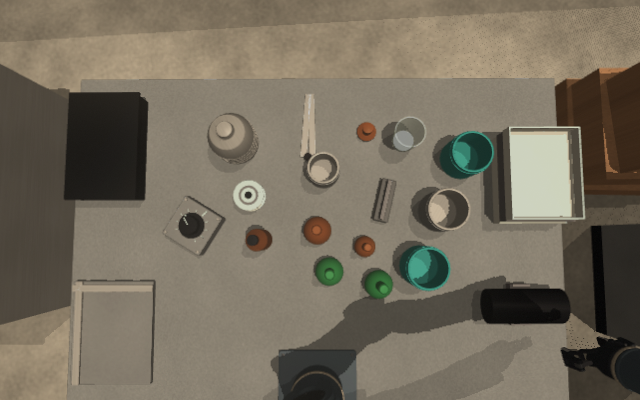

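The scene view shows the amber flasks: large at (312,185), small at (269,193). They could be confused with the green flasks at (245,180) and (287,170), the bottle at (349,157) and the amber stopper at (320,272). The grey pots are wide (215,235) and narrow (337,220), with turquoise look-alikes at (213,195) and (214,287). The thermostat is at (400,155), and the dial-like timer at (112,150) is a decoy. In the top view: large (317,230), small (365,245), wide (448,208), narrow (322,168), thermostat (193,225).

```bash
python3 - <<'E'
from h import *
T=cap('top');S=cap('scene')
def mask(c):
    h=cv2.cvtColor(c['frame'],cv2.COLOR_RGB2HSV); return cv2.inRange(h,(3,120,50),(16,255,255))
for c,n in((T,'top'),(S,'scene')):
    m=mask(c); N,l,st,ce=cv2.connectedComponentsWithStats(m)
    for i in range(1,N):
        if st[i,4]>60: print(n,st[i],ce[i].round(1))
a=cv2.resize(T['frame'][130:270,155:475],None,fx=2.5,fy=2.5,interpolation=cv2.INTER_CUBIC)[:,:,::-1]
b=cv2.resize(S['frame'][120:250,185:445],None,fx=2,fy=2,interpolation=cv2.INTER_CUBIC)[:,:,::-1]
o=np.zeros((600,800,3),np.uint8); o[:350]=a[:350,:800]; o[350:600,:520]=b[:250]; 
k=cv2.resize(T['frame'][190:260,160:230],(250,250),interpolation=cv2.INTER_CUBIC)[:,:,::-1]; o[350:,550:]=k
cv2.imwrite('pics/c1.png',o)
E
```

```text
top [ 556   63   84  132 8364] [605.3 127.1]
top [357 122  19  19 277] [366.  131.3]
top [304 217  27  27 572] [317.  230.1]
top [246 229  26  22 343] [259.8 239.3]
top [355 236  20  21 326] [364.5 246. ]
scene [ 317    0   48   39 1498] [340.5  17.7]
scene [ 245    3   41   55 1700] [264.9  29.5]
scene [234   9   6  22  82] [236.4  18.9]
scene [160  25  41  35 748] [178.6  43.8]
scene [455  46  22  52 719] [465.5  71.1]
scene [608  54  32  42 701] [622.3  75. ]
scene [341 139  17  40 573] [349.1 160.2]
scene [301 160  23  41 559] [311.9 184.1]
scene [261 174  17  33 339] [268.4 193.2]
scene [311 260  20  23 335] [320.5 272.1]
scene [445 284  39  44 806] [464.3 303.3]
```

View pics/c1.png

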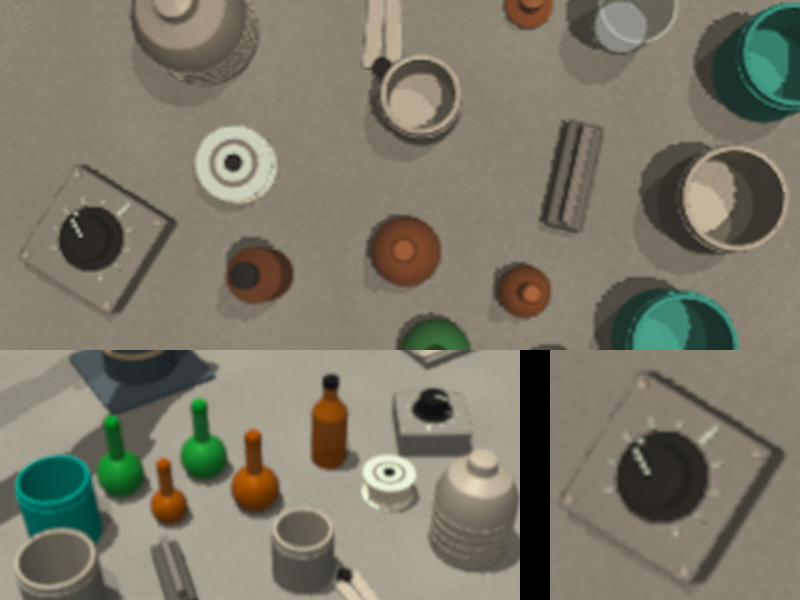

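The crop confirms the choice: amber large flask at crop (405,250), small at (525,290), grey pots at (420,95) and (735,200). The pointer is up-left and the broad mark up-right on the thermostat, so about 90° clockwise. Next I measure precisely.

```bash
cat > meas.py <<'E'
from h import *
from scipy.optimize import least_squares
def circ(P):
    f=lambda q:np.hypot(P[:,0]-q[0],P[:,1]-q[1])-q[2]
    r=least_squares(f,[*P.mean(0),.05],loss='soft_l1',f_scale=.001); return r.x, np.median(abs(f(r.x)))
def rim(c,uv,z,lo,hi):
    g=cv2.GaussianBlur(cv2.cvtColor(c['frame'],cv2.COLOR_RGB2GRAY),(0,0),.6).astype(np.float32)
    w=onz(c,*uv,z)
    for it in range(3):
        P=[]
        for a in np.arange(0,2*np.pi,np.pi/36):
            rs=np.arange(lo,hi,.0005); X=[w[:2]+r*np.array([np.cos(a),np.sin(a)]) for r in rs]
            uvs=np.array([proj(c,[*x,z]) for x in X],np.float32)
            v=cv2.remap(g,uvs[:,:1],uvs[:,1:],cv2.INTER_LINEAR).ravel()
            P.append(X[int(v.argmax())])
        q,e=circ(np.array(P)); w=q[:2]
    return q,e
E
python3 - <<'E'
from meas import *
T=cap('top');S=cap('scene')
print('wide',rim(T,(448.2,209.6),.125,.048,.068)); print('narrow',rim(T,(323,168),.1,.036,.054))
print('wideS',rim(S,(215,222),.125,.048,.068)); print('narrowS',rim(S,(337,210),.1,.036,.054))
h=cv2.cvtColor(T['frame'],cv2.COLOR_RGB2HSV)
for n,b,zc,uvt,zt,us in(('L',(317,230.1),.033,(316.2,230),.155,(311.5,161)),('S',(364.5,246),.024,(367.8,247.2),.125,(267,175))):
    print(n,'bulb',onz(T,*b,zc),'top',onz(T,*uvt,zt),'scene',onz(S,*us,zt),tri(T,uvt,S,us))
    sm=cv2.inRange(cv2.cvtColor(S['frame'],cv2.COLOR_RGB2HSV),(3,120,50),(16,255,255))
    r=sm[int(us[1])-2:int(us[1])+50,int(us[0])-14:int(us[0])+14]
    print([(y+int(us[1])-2,np.where(r[y])[0].mean()+int(us[0])-14,(r[y]>0).sum()) for y in (2,5,8,12)])
    V=h[int(uvt[1])-8:int(uvt[1])+9,int(uvt[0])-8:int(uvt[0])+9,2]; 
    m=(V>np.percentile(V,82)); yy,xx=np.where(m); print('neck px',xx.mean()+int(uvt[0])-8,yy.mean()+int(uvt[1])-8)
# dial
g=cv2.cvtColor(T['frame'],cv2.COLOR_RGB2GRAY); np.set_printoptions(linewidth=250)
print(h[205:245,170:220,2])
E
```

```text
wide (array([ 0.52965034, -0.37328613,  0.05510211]), np.float64(0.0011389430762441498))
narrow (array([ 0.65382324, -0.02242823,  0.04158211]), np.float64(0.0017425224094325571))
wideS (array([ 0.53005279, -0.37192295,  0.05607462]), np.float64(0.0006641369579990473))
narrowS (array([ 0.65015236, -0.0195898 ,  0.04411562]), np.float64(0.0006261170360159635))
L bulb [ 0.4725291  -0.00212383  0.033     ] top [ 0.4710671  -0.00264167  0.155     ] scene [ 4.73449477e-01 -1.40259222e-04  1.55000000e-01] (array([ 0.47184401, -0.00114963,  0.1541648 ]), np.float64(0.0033167225168657995))
[(161, np.float64(311.0), np.int64(7)), (164, np.float64(311.0), np.int64(7)), (167, np.float64(311.0), np.int64(7)), (171, np.float64(311.0), np.int64(7))]
neck px 316.0 229.75
S bulb [ 0.42481396 -0.14393397  0.024     ] top [ 0.42381579 -0.14406083  0.125     ] scene [ 0.42525412 -0.1395237   0.125     ] (array([ 0.42486532, -0.14186516,  0.12581298]), np.float64(0.004686027030098914))
[(175, np.float64(266.0), np.int64(5)), (178, np.float64(266.0), np.int64(7)), (181, np.float64(266.5), np.int64(6)), (185, np.float64(267.5), np.int64(6))]
neck px 369.76 248.04000000000002
[[134 135 135 ... 138 138 138]
 [133 136 135 ... 136 139 142]
 [132 135 134 ... 137 141 142]
 ...
 [139 134 124 ... 141 140 137]
 [140 139 136 ... 138 138 138]
 [139 138 137 ... 136 137 137]]
```

Request:
servo_tool([
  [60,0.09,0.1,0,0,0,0],
  [60,0.09,0.1,0,0,0,0],
  [60,0.09,0.1,0,0,0,0],
  [60,0.09,0.1,0,0,0,0],
  [60,0.09,0.1,0,0,0,0],
], force=40)

```text
time_s: 0.72
tool_pos: [0.3204, -0.4978, 0.2314]
eef_rot: [[0.962, 0.273, 0.0], [0.273, -0.962, -0.0], [0.0, 0.0, -1.0]]
wrist_force: [0.4, -0.5, -0.4]
gripper_width: 0.701
gripper_force: 0.0
```

Request:
servo_tool([
  [60,0.09,0.1,0,0,0,0],
  [60,0.09,0.1,0,0,0,0],
  [60,0.09,0.1,0,0,0,0],
  [60,0.09,0.1,0,0,0,0],
  [60,0.09,0.1,0,0,0,0],
])

```text
time_s: 1.13
tool_pos: [0.4555, -0.3477, 0.2315]
eef_rot: [[0.962, 0.273, 0.0], [0.273, -0.962, -0.0], [0.0, 0.0, -1.0]]
wrist_force: [0.8, -0.8, -0.5]
gripper_width: 0.702
gripper_force: 0.0
```

Request:
servo_tool([
  [60,0,0.13,0,0,0,0],
  [60,0,0.13,0,0,0,0],
  [60,0,0.13,0,0,0,0],
  [60,0,0.13,0,0,0,0],
  [60,0,0,0,0,0,0],
])

```text
time_s: 1.55
tool_pos: [0.455, -0.1853, 0.2315]
eef_rot: [[0.959, 0.282, 0.0], [0.282, -0.959, 0.004], [0.001, -0.003, -1.0]]
wrist_force: [-0.2, 0.4, 0.6]
gripper_width: 0.705
gripper_force: 0.0
```

Request:
servo_tool([
  [60,0.02,0.13,0,0,0,0],
  [60,0.02,0.13,0,0,0,0],
  [60,0.02,0.13,0,0,0,0],
  [60,0,0.13,0,0,0,0],
  [60,0,0,0,0,0,0],
])

```text
time_s: 1.97
tool_pos: [0.4729, -0.0292, 0.2316]
eef_rot: [[0.959, 0.283, 0.001], [0.283, -0.959, 0.004], [0.002, -0.003, -1.0]]
wrist_force: [-0.4, 1.0, -0.8]
gripper_width: 0.703
gripper_force: 0.0
```

Request:
servo_tool([
  [60,0,0,0,0,0,0],
  [60,0,0,0,0,0,0],
])

```text
time_s: 2.13
tool_pos: [0.4725, -0.0379, 0.2314]
eef_rot: [[0.962, 0.274, 0.0], [0.274, -0.962, -0.0], [-0.0, 0.0, -1.0]]
wrist_force: [-0.3, 0.8, 0.6]
gripper_width: 0.706
gripper_force: 0.0
```

Request:
servo_tool([
  [60,0,0.08,0,0,0,0],
  [60,0,0.04,0,0,0,0],
  [60,0,0,-0.06,0,0,0],
  [60,0,0,-0.06,0,0,0],
  [60,0,0,-0.06,0,0,0],
])

```text
time_s: 2.55
tool_pos: [0.4728, -0.0031, 0.1769]
eef_rot: [[0.963, 0.271, 0.001], [0.271, -0.963, -0.001], [0.001, 0.001, -1.0]]
wrist_force: [-0.1, -0.5, 0.2]
gripper_width: 0.701
gripper_force: 0.0
```

Request:
servo_tool([
  [60,0,0,-0.06,0,0,0],
  [60,0,0,-0.06,0,0,0],
  [60,0,0,-0.06,0,0,0],
  [60,0,0,0,0,0,0],
  [60,0,0,0,0,0,0],
])

```text
time_s: 2.97
tool_pos: [0.4721, -0.0028, 0.1229]
eef_rot: [[0.963, 0.271, -0.002], [0.271, -0.963, -0.001], [-0.002, 0.0, -1.0]]
wrist_force: [-0.3, -0.2, -0.2]
gripper_width: 0.699
gripper_force: 0.0
```

```bash
python3 - <<'E'
from h import *
S=cap('scene');T=cap('top')
p=robot.state()['tool_pos'];print(p,proj(S,p))
o=np.zeros((400,760,3),np.uint8)
o[:,:380]=cv2.resize(S['frame'][130:230,260:355],(380,400),interpolation=cv2.INTER_CUBIC)[:,:,::-1]
o[:,380:]=cv2.resize(T['frame'][190:290,270:365],(380,400),interpolation=cv2.INTER_CUBIC)[:,:,::-1]
cv2.imwrite('pics/c2.png',o)
E
```

```text
[ 0.4730375  -0.00219388  0.12412277] [311.20628067 168.45511406]
```

View pics/c2.png

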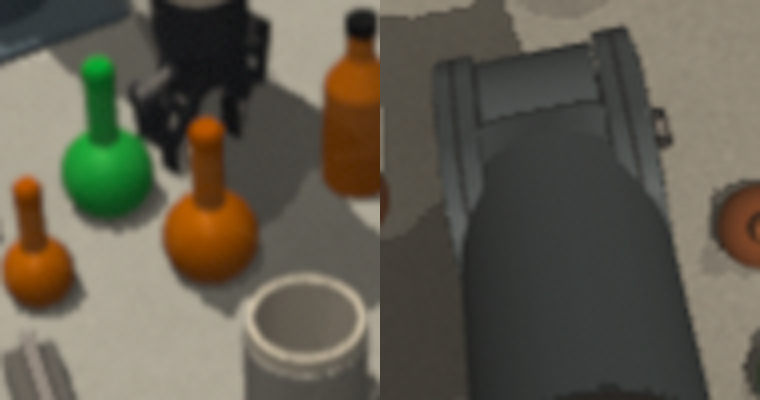

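The scene crop shows the large flask's neck (crop x≈207) between the fingers (165 and 235), and the TCP projects to crop (205,154). Aligned, so I close.

Request:
servo_tool([
  [60,0,0,-0.01,0,0,0],
  [40,0,0,0,0,0,0],
  [32,0,0,0,0,0,0],
  [20,0,0,0,0,0,0],
  [20,0,0,0,0,0,0],
], force=40)

```text
time_s: 3.48
tool_pos: [0.4727, -0.001, 0.1208]
eef_rot: [[0.962, 0.274, 0.001], [0.274, -0.962, 0.0], [0.001, -0.0, -1.0]]
wrist_force: [-1.0, 1.1, 6.6]
gripper_width: 0.314
gripper_force: 39.4
```

Request:
servo_tool([
  [20,0,0,0,0,0,0],
  [20,0,0,0,0,0,0],
  [20,0,0,0,0,0,0],
  [20,0,0,0,0,0,0],
  [20,0,0,0,0,0,0],
])

```text
time_s: 3.9
tool_pos: [0.4728, -0.0009, 0.1208]
eef_rot: [[0.962, 0.274, 0.001], [0.274, -0.962, 0.0], [0.001, -0.0, -1.0]]
wrist_force: [0.0, 0.7, 5.4]
gripper_width: 0.312
gripper_force: 39.4
```

Request:
servo_tool([
  [20,0,0,0.01,0,0,0],
  [20,0,0,0.02,0,0,0],
  [20,0,0,0.04,0,0,0],
  [20,0,0,0.05,0,0,0],
  [20,0,0,0.06,0,0,0],
])

```text
time_s: 4.32
tool_pos: [0.4716, -0.0015, 0.1745]
eef_rot: [[0.962, 0.273, -0.002], [0.273, -0.962, -0.0], [-0.002, -0.0, -1.0]]
wrist_force: [0.3, -1.1, -4.6]
gripper_width: 0.31
gripper_force: 39.9
```

Request:
servo_tool([
  [20,0,0,0.07,0,0,0],
  [20,0,0,0.08,0,0,0],
  [20,0,0,0.08,0,0,0],
  [20,0,0,0.08,0,0,0],
  [20,0,0,0.05,0,0,0],
])

```text
time_s: 4.73
tool_pos: [0.4725, -0.0014, 0.2848]
eef_rot: [[0.962, 0.273, 0.002], [0.273, -0.962, 0.0], [0.002, 0.0, -1.0]]
wrist_force: [1.1, 0.2, -4.7]
gripper_width: 0.315
gripper_force: 39.9
```

Request:
servo_tool([
  [20,0,0,0.02,0,0,0],
  [20,0.01,-0.02,0,0,0,0],
  [20,0.01,-0.05,0,0,0,0],
  [20,0.01,-0.08,0,0,0,0],
  [20,0.02,-0.1,0,0,0,0],
])

```text
time_s: 5.15
tool_pos: [0.4866, -0.0759, 0.2869]
eef_rot: [[0.961, 0.276, -0.003], [0.276, -0.961, 0.001], [-0.002, -0.002, -1.0]]
wrist_force: [1.2, 0.4, -3.3]
gripper_width: 0.313
gripper_force: 39.9
```

Request:
servo_tool([
  [20,0.02,-0.1,0,0,0,0],
  [20,0.02,-0.1,0,0,0,0],
  [20,0.02,-0.1,0,0,0,0],
  [20,0.02,-0.1,0,0,0,0],
  [20,0.02,-0.1,0,0,0,0],
])

```text
time_s: 5.57
tool_pos: [0.5166, -0.2283, 0.2864]
eef_rot: [[0.962, 0.273, -0.003], [0.273, -0.962, 0.001], [-0.003, -0.001, -1.0]]
wrist_force: [0.5, 0.8, -3.3]
gripper_width: 0.311
gripper_force: 39.9
```

Request:
servo_tool([
  [20,0.02,-0.1,0,0,0,0],
  [20,0.01,-0.1,0,0,0,0],
  [20,0.01,-0.1,0,0,0,0],
  [20,0,-0.08,0,0,0,0],
  [20,0,-0.05,0,0,0,0],
])

```text
time_s: 5.98
tool_pos: [0.5277, -0.359, 0.2858]
eef_rot: [[0.963, 0.27, -0.004], [0.27, -0.963, -0.0], [-0.004, -0.001, -1.0]]
wrist_force: [-0.2, -0.4, -4.1]
gripper_width: 0.315
gripper_force: 40.0
```

Request:
servo_tool([
  [20,0,-0.04,0,0,0,0],
  [20,0,-0.02,0,0,0,0],
  [20,0,0,0,0,0,0],
  [20,0,0,0,0,0,0],
  [20,0,0,0,0,0,0],
])

```text
time_s: 6.4
tool_pos: [0.53, -0.3716, 0.2884]
eef_rot: [[0.961, 0.275, 0.0], [0.275, -0.961, 0.001], [0.001, -0.001, -1.0]]
wrist_force: [-0.3, 0.9, -4.4]
gripper_width: 0.314
gripper_force: 40.0
```

```bash
python3 - <<'E'
from h import *
S=cap('scene');T=cap('top')
print(robot.state()['tool_pos'],robot.state()['gripper_width'])
o=np.zeros((600,800,3),np.uint8)
o[:,:400]=cv2.resize(S['frame'][110:290,150:270],(400,600),interpolation=cv2.INTER_CUBIC)[:,:,::-1]
o[:,400:]=cv2.resize(T['frame'][130:280,390:490],(400,600),interpolation=cv2.INTER_CUBIC)[:,:,::-1]
cv2.imwrite('pics/c3.png',o)
for n,c in(('S',S),('T',T)):
    m=cv2.inRange(cv2.cvtColor(c['frame'],cv2.COLOR_RGB2HSV),(3,120,40),(16,255,255))
    N,l,st,ce=cv2.connectedComponentsWithStats(m); print(n,[(st[i].tolist(),ce[i].round(1)) for i in range(1,N) if 60<st[i,4]<900 and 130<ce[i][0]<500 and ce[i][1]>100])
E
```

```text
[ 0.52994935 -0.37186734  0.2885792 ] 0.3114832287108435
S [([341, 139, 17, 40, 574], array([349.1, 160.2])), ([192, 170, 29, 50, 854], array([204.6, 199.5])), ([260, 174, 19, 33, 350], array([268.4, 193.2])), ([311, 260, 20, 23, 333], array([320.5, 272.1])), ([445, 284, 39, 44, 804], array([464.3, 303.3]))]
T [([357, 122, 19, 19, 274], array([366.1, 131.3])), ([443, 192, 32, 31, 576], array([456.1, 207.4])), ([246, 229, 26, 22, 344], array([259.8, 239.3])), ([355, 236, 20, 21, 330], array([364.4, 246.1]))]
```

View pics/c3.png

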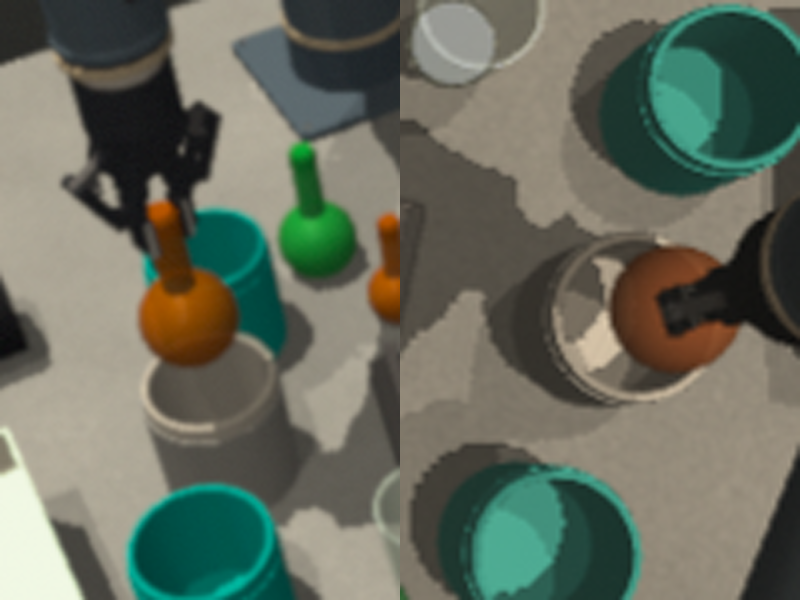

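```bash
python3 - <<'E'
from h import *
S=cap('scene');T=cap('top')
print(onz(T,458.3,207.2,.201),onz(S,206.7,204.8,.201),tri(T,(458.3,207.2),S,(206.7,204.8)), proj(S,[.53,-.372,.201]),proj(S,[.53,-.372,.323]))
E
```

```text
[ 0.52846624 -0.37328846  0.201     ] [ 0.52974848 -0.37051801  0.201     ] (array([ 0.52901072, -0.37179868,  0.20121995]), np.float64(0.002957688560524445)) [206.23567203 205.05448984] [197.08639061 171.95771989]
```

The large flask hangs above the grey pot (bulb at scene (207,205), top (458,207)). The two views put the bulb at (0.529,-0.372,0.201), over the pot axis and upright. Lowering.

Request:
servo_tool([
  [20,0,0,-0.02,0,0,0],
  [20,0,0,-0.04,0,0,0],
  [20,0,0,-0.05,0,0,0],
  [20,0,0,-0.05,0,0,0],
  [20,0,0,-0.05,0,0,0],
])

```text
time_s: 7.02
tool_pos: [0.5294, -0.373, 0.2244]
eef_rot: [[0.962, 0.273, 0.0], [0.273, -0.962, 0.0], [0.0, 0.0, -1.0]]
wrist_force: [0.5, -0.3, -4.8]
gripper_width: 0.315
gripper_force: 40.0
```

Request:
servo_tool([
  [20,0,0,-0.05,0,0,0],
  [20,0,0,-0.05,0,0,0],
  [20,0,0,-0.05,0,0,0],
  [20,0,0,-0.04,0,0,0],
  [20,0,0,-0.03,0,0,0],
])

```text
time_s: 7.43
tool_pos: [0.5291, -0.3728, 0.1577]
eef_rot: [[0.962, 0.274, -0.001], [0.274, -0.962, 0.001], [-0.001, -0.001, -1.0]]
wrist_force: [0.8, -0.0, -4.6]
gripper_width: 0.315
gripper_force: 40.0
```

Request:
servo_tool([
  [20,0,0,-0.02,0,0,0],
  [20,0,0,-0.02,0,0,0],
  [20,0,0,-0.01,0,0,0],
  [20,0,0,0,0,0,0],
  [20,0,0,0,0,0,0],
])

```text
time_s: 7.85
tool_pos: [0.5297, -0.3735, 0.1447]
eef_rot: [[0.962, 0.273, 0.0], [0.273, -0.962, -0.0], [0.0, 0.0, -1.0]]
wrist_force: [-0.8, 0.3, -4.0]
gripper_width: 0.315
gripper_force: 40.0
```

Request:
servo_tool([
  [20,0,0,-0.004,0,0,0],
  [20,0,0,-0.004,0,0,0],
  [20,0,0,-0.004,0,0,0],
  [20,0,0,-0.004,0,0,0],
  [20,0,0,0,0,0,0],
])

```text
time_s: 8.27
tool_pos: [0.5294, -0.3732, 0.1393]
eef_rot: [[0.962, 0.273, -0.0], [0.273, -0.962, 0.0], [-0.0, -0.0, -1.0]]
wrist_force: [-0.8, 0.1, -4.5]
gripper_width: 0.308
gripper_force: 40.0
```

Expected contact is at 0.1328; creeping down.

Request:
servo_tool([
  [20,0,0,-0.004,0,0,0],
  [20,0,0,-0.004,0,0,0],
  [20,0,0,-0.004,0,0,0],
  [20,0,0,0,0,0,0],
  [20,0,0,0,0,0,0],
])

```text
time_s: 8.68
tool_pos: [0.5294, -0.3733, 0.1358]
eef_rot: [[0.962, 0.273, -0.0], [0.273, -0.962, 0.0], [-0.0, -0.0, -1.0]]
wrist_force: [-0.5, -0.3, -4.0]
gripper_width: 0.314
gripper_force: 40.0
```

Request:
servo_tool([
  [20,0,0,-0.003,0,0,0],
  [20,0,0,-0.003,0,0,0],
  [20,0,0,0,0,0,0],
  [20,0,0,0,0,0,0],
])

```text
time_s: 9.02
tool_pos: [0.5295, -0.3733, 0.134]
eef_rot: [[0.962, 0.273, -0.0], [0.273, -0.962, 0.0], [-0.0, -0.0, -1.0]]
wrist_force: [0.4, 0.4, -4.2]
gripper_width: 0.315
gripper_force: 40.0
```

Request:
servo_tool([
  [20,0,0,-0.002,0,0,0],
  [20,0,0,-0.002,0,0,0],
  [20,0,0,0,0,0,0],
  [20,0,0,0,0,0,0],
])

```text
time_s: 9.35
tool_pos: [0.5295, -0.3734, 0.133]
eef_rot: [[0.962, 0.273, 0.0], [0.273, -0.962, -0.0], [0.0, 0.0, -1.0]]
wrist_force: [0.4, -0.7, -2.6]
gripper_width: 0.313
gripper_force: 40.1
```

Request:
servo_tool([
  [20,0,0,-0.002,0,0,0],
  [20,0,0,0,0,0,0],
  [20,0,0,0,0,0,0],
])

```text
time_s: 9.6
tool_pos: [0.5297, -0.3734, 0.133]
eef_rot: [[0.962, 0.273, 0.001], [0.273, -0.962, -0.0], [0.001, 0.001, -1.0]]
wrist_force: [-1.5, 0.9, 5.4]
gripper_width: 0.312
gripper_force: 40.9
```

Request:
servo_tool([
  [27,0,0,0,0,0,0],
  [30,0,0,0,0,0,0],
  [36,0,0,0,0,0,0],
  [46,0,0,0,0,0,0],
  [56,0,0,0,0,0,0],
])

```text
time_s: 10.02
tool_pos: [0.5295, -0.3734, 0.1321]
eef_rot: [[0.962, 0.273, -0.0], [0.273, -0.962, -0.0], [-0.0, -0.0, -1.0]]
wrist_force: [-0.5, 0.6, -1.1]
gripper_width: 0.65
gripper_force: 0.0
```

Request:
servo_tool([
  [56,0,0,0,0,0,0],
  [56,0,0,0.02,0,0,0],
  [56,0,0,0.06,0,0,0],
  [56,0,0,0.1,0,0,0],
  [56,0,0,0.12,0,0,0],
])

```text
time_s: 10.43
tool_pos: [0.5285, -0.3727, 0.2219]
eef_rot: [[0.962, 0.273, -0.003], [0.273, -0.962, 0.002], [-0.003, -0.003, -1.0]]
wrist_force: [0.6, -0.5, -0.4]
gripper_width: 0.656
gripper_force: 0.0
```

Request:
servo_tool([
  [56,0,0,0.03,0,0,0],
  [56,-0.05,0.1,0,0,0,0],
  [56,-0.05,0.12,0,0,0,0],
  [56,-0.05,0.12,0,0,0,0],
  [56,-0.05,0.12,0,0,0,0],
])

```text
time_s: 10.85
tool_pos: [0.4686, -0.2341, 0.2317]
eef_rot: [[0.962, 0.273, 0.001], [0.273, -0.962, -0.0], [0.001, 0.0, -1.0]]
wrist_force: [0.4, -0.1, 0.8]
gripper_width: 0.657
gripper_force: 0.0
```

Request:
servo_tool([
  [56,-0.05,0.12,0,0,0,0],
  [56,-0.05,0.11,0,0,0,0],
  [56,-0.05,0.08,0,0,0,0],
  [56,0,0,0,0,0,0],
  [56,0,0,0,0,0,0],
])

```text
time_s: 11.27
tool_pos: [0.4243, -0.1412, 0.2322]
eef_rot: [[0.961, 0.276, 0.001], [0.276, -0.961, -0.0], [0.001, 0.001, -1.0]]
wrist_force: [0.2, -0.0, 0.2]
gripper_width: 0.66
gripper_force: 0.0
```

```bash
python3 - <<'E'
from meas import *
S=cap('scene');T=cap('top')
print(robot.state()['tool_pos'],robot.state()['gripper_width'])
o=np.zeros((600,800,3),np.uint8)
o[:,:400]=cv2.resize(S['frame'][110:290,160:280],(400,600),interpolation=cv2.INTER_CUBIC)[:,:,::-1]
o[:300,400:]=cv2.resize(T['frame'][180:255,390:490],(400,300),interpolation=cv2.INTER_CUBIC)[:,:,::-1]
o[300:,400:]=cv2.resize(T['frame'][130:205,275:375],(400,300),interpolation=cv2.INTER_CUBIC)[:,:,::-1]
cv2.imwrite('pics/c4.png',o)
E
```

```text
[ 0.42512278 -0.14299313  0.23183727] 0.6577866815575629
```

View pics/c4.png

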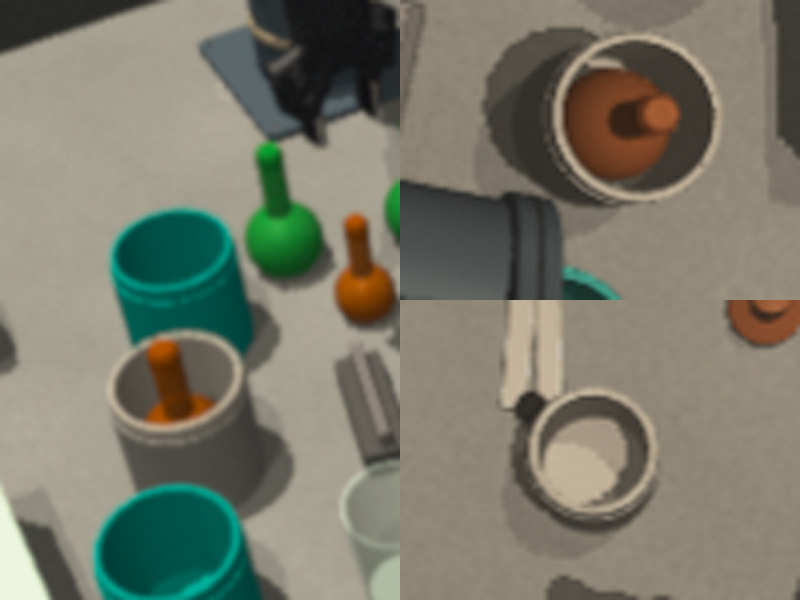

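Large flask stands upright in the grey pot (bulb top crop (620,122), neck (660,112)). Narrow pot rim centre is crop (593,453), i.e. top pixel (323.2,168.2). Now the small flask.

Request:
servo_tool([
  [56,0,0,-0.06,0,0,0],
  [56,0,0,-0.07,0,0,0],
  [56,0,0,-0.07,0,0,0],
  [56,0,0,-0.07,0,0,0],
  [56,0,0,-0.07,0,0,0],
])

```text
time_s: 11.78
tool_pos: [0.4251, -0.1437, 0.1283]
eef_rot: [[0.962, 0.271, 0.001], [0.271, -0.962, -0.0], [0.001, 0.001, -1.0]]
wrist_force: [0.2, -0.4, 0.1]
gripper_width: 0.654
gripper_force: 0.0
```

Request:
servo_tool([
  [56,0,0,-0.06,0,0,0],
  [56,0,0,-0.05,0,0,0],
  [56,0,0,-0.02,0,0,0],
  [56,0,0,0,0,0,0],
  [45,0,0,0,0,0,0],
])

```text
time_s: 12.2
tool_pos: [0.4248, -0.143, 0.0904]
eef_rot: [[0.962, 0.272, -0.0], [0.272, -0.962, -0.0], [-0.0, 0.0, -1.0]]
wrist_force: [0.2, 0.3, -1.3]
gripper_width: 0.532
gripper_force: 0.0
```

```bash
python3 - <<'E'
from meas import *
S=cap('scene');T=cap('top')
s=robot.state();print(s['tool_pos'],s['wrist_force'])
print('Lneck',onz(T,455,208,.167),onz(S,160+165*.3,110+343*.3,.167))
print('narrow',onz(T,323.25,168.25,.1),rim(S,(337,210),.1,.04,.05),rim(T,(323.2,168.2),.1,.04,.05))
e=cv2.fitEllipse
print('small proj',proj(S,s['tool_pos']))
m=cv2.inRange(cv2.cvtColor(S['frame'],cv2.COLOR_RGB2HSV),(3,120,50),(16,255,255))
for y in(174,178,182,186,190):print(y,np.where(m[y,250:290])[0]+250)
E
```

```text
[ 0.42512255 -0.14282275  0.09102666] [0.40343435 0.29197394 0.50727101]
Lneck [ 0.52861485 -0.37488303  0.167     ] [ 0.52916229 -0.36891104  0.167     ]
narrow [ 0.64782761 -0.0216201   0.1       ] (array([ 0.65004149, -0.0194668 ,  0.04413648]), np.float64(0.0007865509345964979)) (array([ 0.65236119, -0.02166852,  0.04261565]), np.float64(0.000752273479824983))
small proj [267.13513475 183.13541423]
174 [263 264 265 266 267]
178 [262 263 264 265 266 267 268 269 270]
182 [264 265 266 267 268 269]
186 [264 265 266 267 268 269 270]
190 [264 265 266 267 268 269 270 271 272 273 274]
```

Request:
servo_tool([
  [34,0,0,0,0,0,0],
  [28,0,0,0,0,0,0],
  [16,0,0,0,0,0,0],
  [16,0,0,0,0,0,0],
  [16,0,0,0,0,0,0],
], force=40)

```text
time_s: 12.72
tool_pos: [0.4249, -0.1421, 0.091]
eef_rot: [[0.962, 0.274, 0.001], [0.274, -0.962, -0.0], [0.001, 0.0, -1.0]]
wrist_force: [-0.5, 1.6, 6.5]
gripper_width: 0.266
gripper_force: 38.9
```

Request:
servo_tool([
  [16,0,0,0,0,0,0],
  [16,0,0,0,0,0,0],
  [16,0,0,0,0,0,0],
])

```text
time_s: 12.97
tool_pos: [0.4249, -0.1422, 0.091]
eef_rot: [[0.962, 0.274, 0.001], [0.274, -0.962, -0.0], [0.001, 0.0, -1.0]]
wrist_force: [0.7, 1.9, 6.1]
gripper_width: 0.265
gripper_force: 38.9
```

Request:
servo_tool([
  [16,0,0,0.01,0,0,0],
  [16,0,0,0.02,0,0,0],
  [16,0,0,0.04,0,0,0],
  [16,0,0,0.05,0,0,0],
  [16,0,0,0.06,0,0,0],
])

```text
time_s: 13.38
tool_pos: [0.4239, -0.1422, 0.1448]
eef_rot: [[0.962, 0.273, -0.001], [0.273, -0.962, 0.0], [-0.001, -0.001, -1.0]]
wrist_force: [-0.5, 0.3, -1.5]
gripper_width: 0.262
gripper_force: 39.3
```

Request:
servo_tool([
  [16,0,0,0.08,0,0,0],
  [16,0,0,0.08,0,0,0],
  [16,0,0,0.08,0,0,0],
  [16,0,0,0.06,0,0,0],
  [16,0,0,0.04,0,0,0],
])

```text
time_s: 13.8
tool_pos: [0.4247, -0.1424, 0.2488]
eef_rot: [[0.962, 0.273, 0.002], [0.273, -0.962, -0.001], [0.002, 0.001, -1.0]]
wrist_force: [0.1, -0.4, -2.3]
gripper_width: 0.267
gripper_force: 39.4
```

Request:
servo_tool([
  [16,0,0,0.03,0,0,0],
  [16,0.03,0.02,0,0,0,0],
  [16,0.06,0.03,0,0,0,0],
  [16,0.08,0.04,0,0,0,0],
  [16,0.08,0.04,0,0,0,0],
])

```text
time_s: 14.22
tool_pos: [0.5003, -0.1024, 0.2546]
eef_rot: [[0.962, 0.273, -0.001], [0.273, -0.962, 0.0], [-0.001, -0.001, -1.0]]
wrist_force: [1.0, 0.2, -2.0]
gripper_width: 0.265
gripper_force: 39.3
```

Request:
servo_tool([
  [16,0.08,0.04,0,0,0,0],
  [16,0.08,0.04,0,0,0,0],
  [16,0.08,0.04,0,0,0,0],
  [16,0.08,0.04,0,0,0,0],
  [16,0.08,0.04,0,0,0,0],
])

```text
time_s: 14.63
tool_pos: [0.6206, -0.0417, 0.2538]
eef_rot: [[0.962, 0.274, -0.002], [0.274, -0.962, 0.0], [-0.002, -0.001, -1.0]]
wrist_force: [0.6, 0.1, -0.7]
gripper_width: 0.268
gripper_force: 39.3
```

Request:
servo_tool([
  [16,0.06,0.04,0,0,0,0],
  [16,0.03,0.03,0,0,0,0],
  [16,0.01,0.01,0,0,0,0],
  [16,0,0,0,0,0,0],
  [16,0,0,0,0,0,0],
])

```text
time_s: 15.05
tool_pos: [0.6486, -0.0198, 0.2548]
eef_rot: [[0.962, 0.273, -0.001], [0.273, -0.962, -0.001], [-0.001, 0.0, -1.0]]
wrist_force: [0.8, -0.4, -1.4]
gripper_width: 0.269
gripper_force: 39.3
```

```bash
python3 - <<'E'
from h import *
S=cap('scene');T=cap('top')
s=robot.state();print(s['tool_pos'],s['gripper_width'],s['wrist_force'])
o=np.zeros((600,800,3),np.uint8)
o[:,:400]=cv2.resize(S['frame'][110:260,280:380],(400,600),interpolation=cv2.INTER_CUBIC)[:,:,::-1]
o[:,400:]=cv2.resize(T['frame'][110:260,270:370],(400,600),interpolation=cv2.INTER_CUBIC)[:,:,::-1]
cv2.imwrite('pics/c5.png',o)
z=s['tool_pos'][2]-.091
for n,c in(('S',S),('T',T)):
    m=cv2.inRange(cv2.cvtColor(c['frame'],cv2.COLOR_RGB2HSV),(3,120,40),(16,255,255))
    N,l,st,ce=cv2.connectedComponentsWithStats(m); print(n,[(st[i].tolist(),ce[i].round(1)) for i in range(1,N) if 40<st[i,4]<900 and 280<ce[i][0]<380 and ce[i][1]>100])
    print(proj(c,[.6505,-.0205,.024+z]),proj(c,[.6505,-.0205,.125+z]))
E
```

```text
[ 0.64859862 -0.02056703  0.25546901] 0.26845514065012815 [-0.56104756 -0.39225262 -2.10970266]
S [([311, 260, 20, 23, 334], array([320.5, 272. ]))]
[335.80387961 187.24969361] [335.96441055 160.33847768]
T [([357, 122, 19, 19, 277], array([366. , 131.3]))]
[322.57950253 161.97535537] [322.20625504 154.75329763]
```

View pics/c5.png

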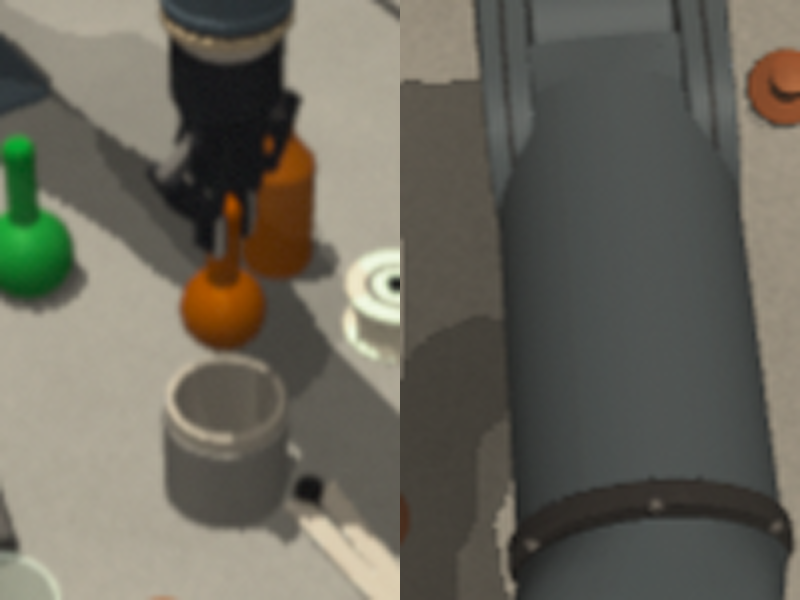

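The small flask hangs over the narrow pot: bulb at scene (336,186), target on the axis is (335.8,187). A 2 mm x correction, then lower.

Request:
servo_tool([
  [16,0.007,0,-0.02,0,0,0],
  [16,0,0,-0.04,0,0,0],
  [16,0,0,-0.05,0,0,0],
  [16,0,0,-0.05,0,0,0],
  [16,0,0,-0.05,0,0,0],
])

```text
time_s: 15.57
tool_pos: [0.6512, -0.0201, 0.1917]
eef_rot: [[0.962, 0.272, 0.0], [0.272, -0.962, -0.0], [0.0, 0.0, -1.0]]
wrist_force: [0.1, -0.5, -0.9]
gripper_width: 0.263
gripper_force: 39.3
```

Request:
servo_tool([
  [16,0,0,-0.05,0,0,0],
  [16,0,0,-0.05,0,0,0],
  [16,0,0,-0.05,0,0,0],
  [16,0,0,-0.04,0,0,0],
  [16,0,0,-0.03,0,0,0],
])

```text
time_s: 15.98
tool_pos: [0.6509, -0.0199, 0.125]
eef_rot: [[0.962, 0.273, -0.001], [0.273, -0.962, -0.0], [-0.001, -0.0, -1.0]]
wrist_force: [-0.0, -1.1, -0.8]
gripper_width: 0.266
gripper_force: 39.3
```

Request:
servo_tool([
  [16,0,0,-0.02,0,0,0],
  [16,0,0,-0.01,0,0,0],
  [16,0,0,-0.01,0,0,0],
  [16,0,0,0,0,0,0],
  [16,0,0,0,0,0,0],
])

```text
time_s: 16.4
tool_pos: [0.6518, -0.0193, 0.1147]
eef_rot: [[0.962, 0.273, 0.001], [0.273, -0.962, 0.0], [0.001, 0.0, -1.0]]
wrist_force: [0.4, 0.6, -2.7]
gripper_width: 0.268
gripper_force: 39.3
```

Request:
servo_tool([
  [16,0,0,-0.005,0,0,0],
  [16,0,0,-0.005,0,0,0],
  [16,0,0,-0.005,0,0,0],
  [16,0,0,-0.005,0,0,0],
  [16,0,0,0,0,0,0],
])

```text
time_s: 16.82
tool_pos: [0.6514, -0.0193, 0.108]
eef_rot: [[0.962, 0.273, -0.0], [0.273, -0.962, 0.0], [-0.0, -0.0, -1.0]]
wrist_force: [-1.0, -0.1, -1.3]
gripper_width: 0.266
gripper_force: 39.3
```

Request:
servo_tool([
  [16,0,0,-0.004,0,0,0],
  [16,0,0,-0.004,0,0,0],
  [16,0,0,-0.003,0,0,0],
  [16,0,0,0,0,0,0],
  [16,0,0,0,0,0,0],
])

```text
time_s: 17.23
tool_pos: [0.6516, -0.0193, 0.1049]
eef_rot: [[0.962, 0.273, -0.0], [0.273, -0.962, 0.0], [-0.0, -0.0, -1.0]]
wrist_force: [0.2, -0.6, -1.5]
gripper_width: 0.265
gripper_force: 39.3
```

Request:
servo_tool([
  [16,0,0,-0.003,0,0,0],
  [16,0,0,-0.002,0,0,0],
  [16,0,0,0,0,0,0],
  [16,0,0,0,0,0,0],
])

```text
time_s: 17.57
tool_pos: [0.6515, -0.0193, 0.1034]
eef_rot: [[0.962, 0.273, -0.0], [0.273, -0.962, 0.0], [-0.0, -0.0, -1.0]]
wrist_force: [-1.0, 0.3, -1.7]
gripper_width: 0.266
gripper_force: 39.3
```

Request:
servo_tool([
  [16,0,0,-0.002,0,0,0],
  [16,0,0,0,0,0,0],
  [16,0,0,0,0,0,0],
  [16,0,0,0,0,0,0],
])

```text
time_s: 17.9
tool_pos: [0.6517, -0.0193, 0.1032]
eef_rot: [[0.962, 0.273, 0.0], [0.273, -0.962, 0.0], [0.0, 0.0, -1.0]]
wrist_force: [-0.3, 0.8, 2.2]
gripper_width: 0.27
gripper_force: 39.6
```

Request:
servo_tool([
  [16,0,0,-0.002,0,0,0],
  [16,0,0,0,0,0,0],
  [16,0,0,0,0,0,0],
  [16,0,0,0,0,0,0],
])

```text
time_s: 18.23
tool_pos: [0.6519, -0.0192, 0.1031]
eef_rot: [[0.962, 0.273, 0.001], [0.273, -0.962, 0.0], [0.001, 0.0, -1.0]]
wrist_force: [-1.3, -0.9, 8.0]
gripper_width: 0.263
gripper_force: 40.2
```

Request:
servo_tool([
  [23,0,0,0,0,0,0],
  [27,0,0,0,0,0,0],
  [34,0,0,0,0,0,0],
  [44,0,0,0,0,0,0],
  [54,0,0,0,0,0,0],
])

```text
time_s: 18.65
tool_pos: [0.6515, -0.0193, 0.1021]
eef_rot: [[0.962, 0.273, -0.0], [0.273, -0.962, -0.0], [-0.0, -0.0, -1.0]]
wrist_force: [-0.0, 0.3, 0.5]
gripper_width: 0.63
gripper_force: 0.0
```

Request:
servo_tool([
  [54,0,0,0,0,0,0],
  [54,0,0,0.02,0,0,0],
  [54,0,0,0.06,0,0,0],
  [54,0,0,0.12,0,0,0],
  [54,0,0,0.13,0,0,0],
])

```text
time_s: 19.07
tool_pos: [0.6503, -0.0193, 0.2012]
eef_rot: [[0.962, 0.273, -0.004], [0.273, -0.962, 0.0], [-0.004, -0.001, -1.0]]
wrist_force: [0.7, 0.8, 0.3]
gripper_width: 0.631
gripper_force: 0.0
```

Request:
servo_tool([
  [60,0,0,0.1,0,0,0],
  [60,0,0,0,0,0,0],
  [60,0,0,0,0,0,0],
])

```text
time_s: 19.32
tool_pos: [0.6526, -0.0193, 0.2338]
eef_rot: [[0.962, 0.273, 0.004], [0.273, -0.962, 0.0], [0.004, 0.001, -1.0]]
wrist_force: [-0.2, -0.0, 0.6]
gripper_width: 0.701
gripper_force: 0.0
```

```bash
python3 - <<'E'
from h import *
S=cap('scene');T=cap('top')
s=robot.state();print(s['tool_pos'],s['joint_pos'])
o=np.zeros((600,800,3),np.uint8)
o[:300,:400]=cv2.resize(S['frame'][165:240,290:390],(400,300),interpolation=cv2.INTER_CUBIC)[:,:,::-1]
o[300:,:400]=cv2.resize(S['frame'][130:175,370:430],(400,300),interpolation=cv2.INTER_CUBIC)[:,:,::-1]
o[:400,400:]=cv2.resize(T['frame'][195:255,163:223],(400,400),interpolation=cv2.INTER_CUBIC)[:,:,::-1]
cv2.imwrite('pics/c6.png',o)
E
```

```text
[ 0.65106247 -0.01930507  0.23074998] [  0.76407977  30.94439089  -5.30718418  86.09121471   3.0530659
  63.1609971  -79.30922897]
```

View pics/c6.png

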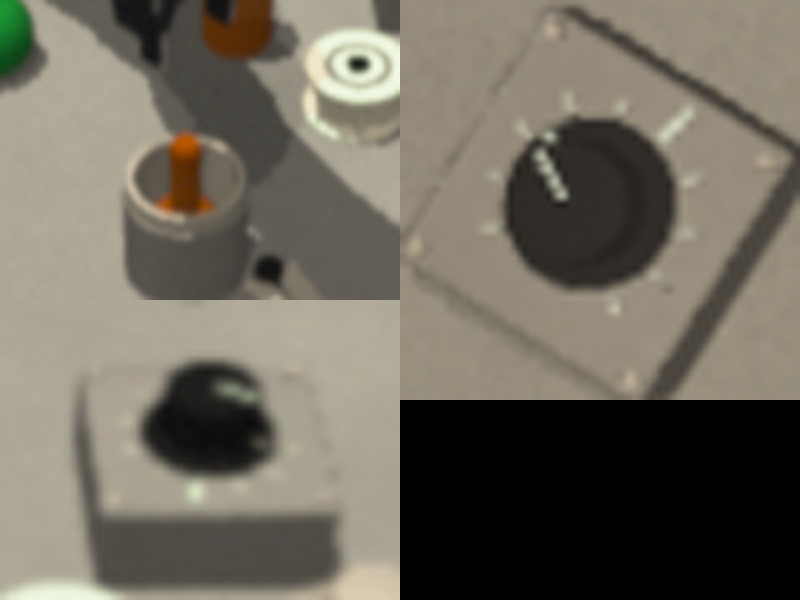

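```bash
python3 - <<'E'
from h import *
T=cap('top');S=cap('scene')
f=lambda x,y,z:onz(T,163+(x-400)/6.6667-.4,195+y/6.6667-.4,z)[:2]
c=np.array([f(x,y,.055) for x,y in((553,30),(767,160),(630,380),(415,245))]);print('side',np.linalg.norm(np.roll(c,-1,0)-c,axis=1))
sk=f(590,203,.060); kn=f(563,198,.090)
a=c.mean(0); print('axis',a,sk,'knob line start',kn)
ang=lambda p:np.degrees(np.arctan2(*(p-a)[::-1]))
m=f(690,110,.055);print('mark',m,np.linalg.norm(m-a),ang(m))
for x,y in((665,137),(677,123)):print(ang(f(x,y,.055)))
p=f(541,152,.09);print('ptr',np.linalg.norm(p-a),ang(p)); p2=f(549,135,.061);print('skirt',np.linalg.norm(p2-a),ang(p2)); d=p-kn; print('linedir',np.degrees(np.arctan2(d[1],d[0])))
for x,y in((521,128),(568,102),(621,106),(493,176),(489,228),(690,180),(687,234),(662,284),(614,308)):q=f(x,y,.055);print(np.linalg.norm(q-a).round(4),ang(q).round(1))
# scene check
g=lambda x,y,z:onz(S,370+x/6.667-.4,130+(y-300)/6.667-.4,z)[:2]
print('S axis',np.mean([g(x,y,.055) for x,y in((97,372),(297,372),(320,497),(115,500))],0))
pt=proj(S,[*a,.09]);print((pt[0]-370)*6.667,(pt[1]-130)*6.667+300)
E
```

```text
side [0.11195826 0.11250542 0.11285948 0.11138083]
axis [0.48779333 0.36633062] [0.48778789 0.36527261] knob line start [0.48915022 0.36742312]
mark [0.52880044 0.3235873 ] 0.05923321412320258 -46.187616366624056
-47.65354156712555
-46.45304528741906
ptr 0.02378120487289121 27.61207210972028
skirt 0.034511460722706076 30.21261291694437
linedir 26.731683576079515
0.046 43.7
0.0461 14.2
0.0446 -15.9
0.0453 74.5
0.0461 103.5
0.0445 -76.8
0.0447 -107.7
0.0478 -138.0
0.0472 -166.4
S axis [0.48554159 0.36829126]
210.87232213836697 383.32097609642113
```

The small flask stands upright in the narrow pot (neck at crop (186,150)). On the dial, the pointer (crop (541,152)) is at about +29° and the long mark (690,110) at about −46.3°, so it needs about 75° clockwise. The axis is at (0.487,0.367). I travel there while pre-turning counter-clockwise.

Request:
servo_tool([
  [72,-0.05,0.1,0.03,0,0,0.24],
  [72,-0.05,0.1,0.03,0,0,0.24],
  [72,-0.05,0.1,0.03,0,0,0.24],
  [72,-0.05,0.1,0,0,0,0.24],
  [72,-0.05,0.1,0,0,0,0.24],
])

```text
time_s: 19.93
tool_pos: [0.5755, 0.1319, 0.2577]
eef_rot: [[0.635, 0.772, -0.001], [0.772, -0.635, -0.0], [-0.001, -0.001, -1.0]]
wrist_force: [1.1, 0.4, 0.5]
gripper_width: 0.845
gripper_force: 0.0
```

Request:
servo_tool([
  [72,-0.05,0.1,0,0,0,0.24],
  [72,-0.05,0.1,0,0,0,0.24],
  [72,-0.05,0.1,0,0,0,0.24],
  [72,-0.05,0.1,0,0,0,0.24],
  [72,-0.05,0.1,0,0,0,0.24],
])

```text
time_s: 20.35
tool_pos: [0.5003, 0.2817, 0.2572]
eef_rot: [[0.088, 0.996, -0.002], [0.996, -0.088, -0.001], [-0.001, -0.002, -1.0]]
wrist_force: [0.8, 0.6, -0.2]
gripper_width: 0.845
gripper_force: 0.0
```

Request:
servo_tool([
  [72,-0.04,0.1,0,0,0,0.24],
  [72,-0.01,0.1,0,0,0,0],
  [72,0,0.08,0,0,0,0],
  [72,0,0,0,0,0,0],
  [72,0,0,0,0,0,0],
])

```text
time_s: 20.77
tool_pos: [0.4856, 0.3658, 0.2569]
eef_rot: [[-0.029, 1.0, -0.002], [1.0, 0.029, -0.001], [-0.001, -0.002, -1.0]]
wrist_force: [-0.7, -0.6, -0.4]
gripper_width: 0.845
gripper_force: 0.0
```

Request:
servo_tool([
  [72,0,0,0,0,0,0],
  [72,0,0,0,0,0,0],
])

```text
time_s: 20.93
tool_pos: [0.4869, 0.3632, 0.2576]
eef_rot: [[-0.024, 1.0, -0.001], [1.0, 0.024, -0.001], [-0.001, -0.001, -1.0]]
wrist_force: [-0.2, 1.0, 0.4]
gripper_width: 0.843
gripper_force: 0.0
```

```bash
python3 -c "
from h import *
s=robot.state();p=np.array(s['tool_pos']);print(p,s['joint_pos'],(np.array([.487,.3668,.062])-p)/.3)"
```

```text
[0.48693369 0.36319261 0.25763803] [-23.52216984  27.63106937 -27.76007288  90.13740322  13.73528477
  65.72889278 -52.88028838] [ 2.21028662e-04  1.20246334e-02 -6.52126757e-01]
```

Request:
servo_tool([
  [72,0,0.012,-0.1,0,0,0],
  [72,0,0,-0.12,0,0,0],
  [72,0,0,-0.12,0,0,0],
  [72,0,0,-0.1,0,0,0],
  [72,0,0,-0.08,0,0,0],
])

```text
time_s: 21.35
tool_pos: [0.4865, 0.366, 0.0999]
eef_rot: [[-0.024, 1.0, -0.001], [1.0, 0.024, -0.002], [-0.002, -0.001, -1.0]]
wrist_force: [0.6, -0.2, 0.5]
gripper_width: 0.845
gripper_force: 0.0
```

Request:
servo_tool([
  [72,0,0,-0.06,0,0,0],
  [72,0,0,-0.04,0,0,0],
  [72,0,0,-0.03,0,0,0],
  [72,0,0,0,0,0,0],
  [62,0,0,0,0,0,0],
])

```text
time_s: 21.77
tool_pos: [0.4869, 0.3682, 0.0637]
eef_rot: [[-0.025, 1.0, 0.0], [1.0, 0.025, 0.0], [0.0, 0.0, -1.0]]
wrist_force: [-0.5, 0.2, 0.6]
gripper_width: 0.733
gripper_force: 0.0
```

Request:
servo_tool([
  [56,0,0,0,0,0,0],
  [45,0,0,0,0,0,0],
  [45,0,0,0,0,0,0],
  [45,0,0,0,0,0,0],
  [45,0,0,0,0,0,0],
], force=50)

```text
time_s: 22.18
tool_pos: [0.4856, 0.3687, 0.065]
eef_rot: [[-0.027, 1.0, -0.0], [1.0, 0.027, 0.0], [0.0, -0.0, -1.0]]
wrist_force: [-6.9, -2.3, 8.1]
gripper_width: 0.591
gripper_force: 51.1
```

Request:
servo_tool([
  [45,-0.006,0,0,0,0,0],
  [45,0,0,0,0,0,-0.1],
  [45,0,0,0,0,0,-0.15],
  [45,0,0,0,0,0,-0.15],
  [45,0,0,0,0,0,-0.15],
])

```text
time_s: 22.6
tool_pos: [0.4858, 0.3687, 0.065]
eef_rot: [[0.25, 0.968, 0.002], [0.968, -0.25, 0.002], [0.002, 0.002, -1.0]]
wrist_force: [-0.2, -1.8, 4.3]
gripper_width: 0.592
gripper_force: 52.0
```

Request:
servo_tool([
  [45,0,0,0,0,0,-0.15],
  [45,0,0,0,0,0,-0.15],
  [45,0,0,0,0,0,-0.15],
  [45,0,0,0,0,0,-0.15],
  [45,0,0,0,0,0,-0.15],
])

```text
time_s: 23.02
tool_pos: [0.4861, 0.3685, 0.065]
eef_rot: [[0.588, 0.809, 0.003], [0.809, -0.588, 0.001], [0.003, 0.001, -1.0]]
wrist_force: [1.4, -1.3, 3.9]
gripper_width: 0.59
gripper_force: 51.9
```

Request:
servo_tool([
  [45,0,0,0,0,0,-0.15],
  [45,0,0,0,0,0,-0.15],
  [45,0,0,0,0,0,-0.15],
  [45,0,0,0,0,0,-0.15],
  [45,0,0,0,0,0,-0.15],
])

```text
time_s: 23.43
tool_pos: [0.4864, 0.3683, 0.065]
eef_rot: [[0.843, 0.537, 0.003], [0.537, -0.843, 0.001], [0.003, 0.001, -1.0]]
wrist_force: [2.4, -2.3, 3.7]
gripper_width: 0.595
gripper_force: 51.8
```

Request:
servo_tool([
  [45,0,0,0,0,0,-0.15],
  [45,0,0,0,0,0,-0.15],
  [45,0,0,0,0,0,-0.15],
  [45,0,0,0,0,0,-0.1],
  [45,0,0,0,0,0,-0.03],
])

```text
time_s: 23.85
tool_pos: [0.4864, 0.368, 0.065]
eef_rot: [[0.961, 0.275, 0.003], [0.275, -0.961, 0.001], [0.003, 0.0, -1.0]]
wrist_force: [2.5, -4.0, 7.2]
gripper_width: 0.589
gripper_force: 52.0
```

Request:
servo_tool([
  [45,0,0,0,0,0,0],
  [45,0,0,0,0,0,0],
  [45,0,0,0,0,0,0],
])

```text
time_s: 24.1
tool_pos: [0.4865, 0.368, 0.065]
eef_rot: [[0.961, 0.278, 0.003], [0.278, -0.961, 0.001], [0.003, -0.0, -1.0]]
wrist_force: [2.9, -4.0, 7.6]
gripper_width: 0.593
gripper_force: 52.1
```

```bash
python3 -c "
from h import *
s=robot.state();R=np.array(s['eef_rot']);print(s['tool_pos'],s['torque'],s['joint_pos'][6],np.degrees(np.arctan2(R[1,0],R[0,0])), 'start',np.degrees(np.arctan2(1,-.0265)))"
```

```text
[0.48647106 0.36798404 0.06496149] [-0.92565001 -0.60383209 -0.08401993] -117.14912190954993 16.132537847213243 start 91.51798288911989
```

Request:
servo_tool([
  [52,0,0,0,0,0,0],
  [58,0,0,0,0,0,0],
  [66,0,0,0,0,0,0],
  [72,0,0,0,0,0,0],
  [72,0,0,0.03,0,0,0],
])

```text
time_s: 24.52
tool_pos: [0.4835, 0.3681, 0.0711]
eef_rot: [[0.96, 0.279, -0.003], [0.279, -0.96, -0.001], [-0.003, 0.001, -1.0]]
wrist_force: [-0.3, 0.1, 0.0]
gripper_width: 0.846
gripper_force: 0.0
```

Request:
servo_tool([
  [72,0,0,0.1,0,0,0],
  [72,0,0,0.13,0,0,0],
  [72,0,0,0.13,0,0,0],
  [72,0,0,0.13,0,0,0],
  [72,0,0,0.13,0,0,0],
])

```text
time_s: 24.93
tool_pos: [0.4841, 0.3682, 0.261]
eef_rot: [[0.96, 0.279, -0.0], [0.279, -0.96, 0.001], [0.0, -0.0, -1.0]]
wrist_force: [0.8, 1.4, 0.4]
gripper_width: 0.842
gripper_force: 0.0
```

Request:
servo_tool([
  [72,0.05,-0.12,0,0,0,0],
  [72,0.05,-0.12,0,0,0,0],
  [72,0.05,-0.12,0,0,0,0],
  [72,0.05,-0.12,0,0,0,0],
  [72,0.05,-0.12,0,0,0,0],
])

```text
time_s: 25.35
tool_pos: [0.5599, 0.1869, 0.2592]
eef_rot: [[0.96, 0.279, 0.0], [0.279, -0.96, 0.001], [0.001, -0.0, -1.0]]
wrist_force: [0.5, -0.1, -0.5]
gripper_width: 0.843
gripper_force: 0.0
```

Request:
servo_tool([
  [72,0.05,-0.12,0,0,0,0],
  [72,0.05,-0.12,0,0,0,0],
  [72,0,-0.1,0,0,0,0],
  [72,0,0,0,0,0,0],
  [72,0,0,0,0,0,0],
])

```text
time_s: 25.77
tool_pos: [0.5898, 0.084, 0.2589]
eef_rot: [[0.962, 0.274, 0.0], [0.274, -0.962, -0.0], [0.0, 0.0, -1.0]]
wrist_force: [-0.3, 1.3, -0.3]
gripper_width: 0.842
gripper_force: 0.0
```

```bash
python3 - <<'E'
from h import *
S=cap('scene');T=cap('top')
print(robot.state()['tool_pos'],robot.state()['time_s'])
o=np.zeros((600,800,3),np.uint8)
o[:600,:600]=cv2.resize(T['frame'][195:255,163:223],(600,600),interpolation=cv2.INTER_CUBIC)[:,:,::-1]
cv2.imwrite('pics/c7.png',o); cv2.imwrite('pics/s7.png',S['frame'][:,:,::-1])
E
```

```text
[0.58947129 0.08744482 0.25868782] 25.8667
```

View pics/c7.png

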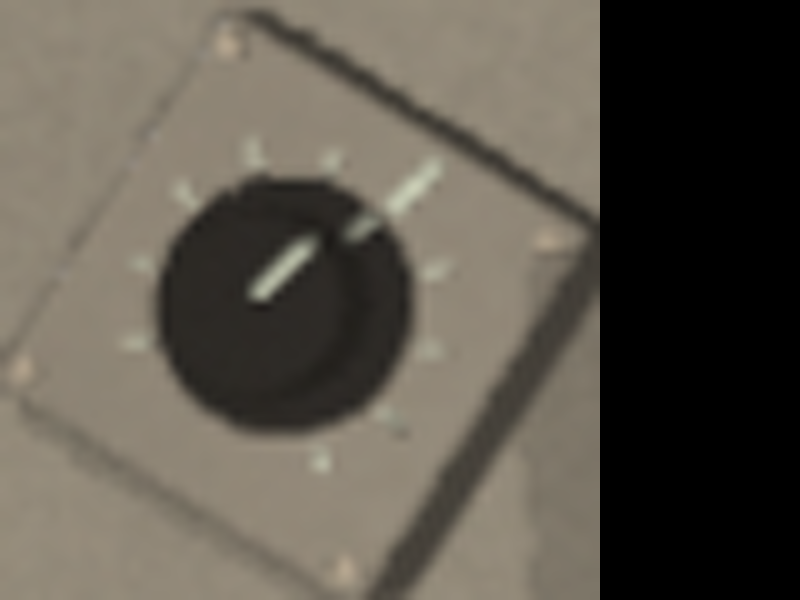

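```bash
python3 - <<'E'
from h import *
T=cap('top')
f=lambda x,y,z:onz(T,163+x/10-.45,195+y/10-.45,z)[:2]
a=np.mean([f(x,y,.055) for x,y in((228,43),(550,240),(345,568),(22,368))],0)
ang=lambda d:np.degrees(np.arctan2(d[1],d[0]))
sk=f(285,305,.060);print(a,sk)
for c in(a,(a+sk)/2,[.4865,.368]):
    c=np.array(c);print([round(ang(f(*q)-c),1) for q in((437,167,.055),(395,207,.055),(366,228,.061),(315,243,.09))])
print(ang(f(437,167,.055)-f(395,207,.055)),ang(f(315,243,.09)-f(258,297,.09)),ang(f(382,220,.061)-f(348,238,.061)))
E
```

```text
[0.48819683 0.36667095] [0.48778779 0.36541868]
[np.float64(-47.3), np.float64(-47.9), np.float64(-48.4), np.float64(-49.0)]
[np.float64(-46.8), np.float64(-47.1), np.float64(-47.4), np.float64(-47.7)]
[np.float64(-47.0), np.float64(-47.4), np.float64(-47.8), np.float64(-48.1)]
-45.92682270535586 -46.068900642897795 -61.986161349644775
```

The pointer (knob line (258,297)→(315,243)) lines up with the broad mark (395,207)→(437,167) to about 1°. One last look at the whole scene.

View pics/s7.png

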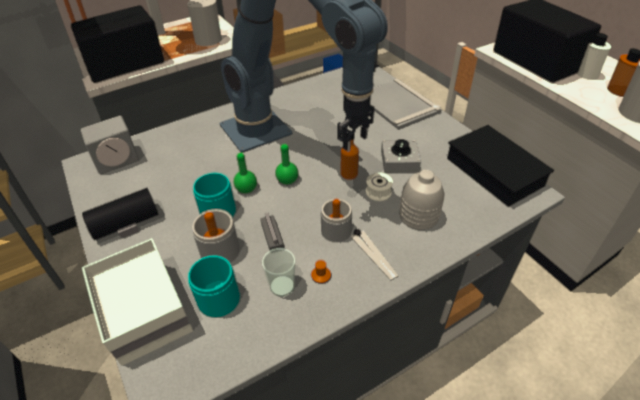

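Both flasks stand upright in the grey pots (211,225) and (337,208), and every bystander is where it was. The gripper is free above the counter.

```bash
python3 -c "
from station import close_job
print(close_job())"
```

```text
the job is handed in; nothing more can be done
None
```

Job handed in at about 26 s: both flasks stand upright in their pots, and the dial was turned about 75° clockwise, its pointer within about 1° of the broad mark as measured in the top view.

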